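# Load the inspection station and hold the lens barrel locked in its bayonet mount

### The arm

A 6-joint arm with a two-finger parallel gripper is mounted at the origin on the work surface. World frame = base frame: x ahead of the robot, y to its left, z up, the work surface at z = 0. Lengths are in m, angles in rad, forces in N, time in s.
With the tool pointing down it reaches from about 0.275 to 0.85 m from the base axis. Payload 5.2 kg.
Tool frame: the origin (TCP) lies at the centre of the arm's flange, where the gripper is bolted on; the fingertips stand 173 mm ahead of it and the grasp point (between the pads) lies 155 mm ahead of it (r.pinch_z is the distance from the TCP to the grasp point, in m); z points along the fingers, y is the line along which they close (so a half turn about z gives the same grasp; the last joint's range is limited). The gripper opens to 85 mm and grips with 20 to 120 N. Pads are 22 mm wide; open, the fingers measure 114 mm over their backs; the gripper's body (76 mm by 85 mm) begins 54 mm behind the grasp point. The pads swing forward as they close: fully open they stand 13 mm farther back than shut.
Start: joints at [-1.345, 0.259, 1.535, -0, 1.348, -0.203], TCP at [0.229, -0.5, 0.405] pointing down, gripper open.
Joint ranges: [-3.14, 3.14], [-0.91, 2.08], [0.19, 2.58], [-1.22, 4.36], [0.22, 2.71], [-3.12, 3.12]. Speed limits (rad/s): [2.57, 2.57, 3.14, 3.14, 3.14, 3.14].

### API

Orientations are given as a unit quaternion [x, y, z, w].
In Python, from plant import r gives the robot as it stands.
- The arm moves only by the shell command python3 -m creep 'ROWS' [OPENING] [FORCE]. ROWS is JSON, a list of rows, each a list of 6 numbers: the shift along the tool's x, y, z in cm, then the turn, a rotation vector about the tool's x, y, z in degrees. In form: [[tx, ty, tz, ax, ay, az], ...]. A call has 1 to 12 rows; each row shifts and turns the commanded pose from where the row before left it, along the tool's axes as they then stand; what a row does not reach is not made up. A row lasts 1/8 s, in which the tool goes at most 62.5 mm and 10.7 degrees, less where a joint would pass 70% of its speed; a pose out of reach is approached as far as the arm can. A call is refused whole if a number of a shift passes 6.25 or a number of a turn 10.7, either way. A call with a gripper value outside its range is refused whole. OPENING is the opening, from -1 (shut) to 1 (fully open), set as the call begins (- or left out, the last holds). The fingers move at their own pace and stop on an object; FORCE is the grip in N (left out, the last holds). Time passes only in rows, so rows that do not move let the fingers close. It gives the time, the measured TCP pose, the force, the opening and the grip force at its end, in the units of the state.
- r.get_state(): the state, without advancing time (a new reading comes with each control period).
- r.grab_frame(name): name is "side" or "top" or "wrist"; returns a dict with "color" (384x512x3 uint8, blue, green, red), "depth" (384x512 float32, m along the optical axis (not along the pixel's ray), 0 where there is no reading), "camera_matrix" (3x3 intrinsics, pixels), "eye" and "rotation" of the camera in the world. Camera axes: x right, y down, z forward; pixel columns grow to the right and rows downward; lengths in m; the calibration is good to about 2 mm. A picture is of the moment at which its call begins.
- r.job_done(): hands the job in; it is judged then, once.
Trained networks look in a picture, given as the dict that the camera call returned (one of the last four; its "shot" number tells which), for a name from the list of things; names that differ only in an ending like _2 or _b are one class to them, and where a whole thing is asked for, a point or a joint stands for the part that bears it (a point fixed in the world has none). Each returns a list of dicts, best first, with "p" (0 to 1); they miss things now and then, are a little off and sometimes report something else, mostly with a low value. They report only what shows in the picture. A call takes as long as a camera call. They do not tell look-alikes from the thing itself.
- r.look_for(thing, picture): "location" ([row, column] in pixels, amid what is visible of it).
- r.cut_out(thing, picture): "pixels" (384x512 bool, what is visible of it) and "location" ([row, column] in pixels, amid what is visible of it).
- r.place_of(thing, picture): "location" ([row, column] in pixels: a listed point, or the origin of a listed thing).
The state is a dict: "t": time; "qpos": joint angles; "qd": joint speeds; "joint_torque": joint torques, N m; "ee_pos": TCP position; "orientation": TCP orientation; "wrist_force": force on the tool from outside, world axes, zero at the start; "moment": the same for the moment, N m; "gripper_width": finger opening in m; "gripper_force": force on a finger pad.
Only numpy, scipy, OpenCV 4.12 (cv2) and the standard library are available. Lean on these libraries where they do the work, as an engineer would, in place of code of your own. Each camera call takes 0.05 s, during which the arm holds its last target. There are 200 camera calls.

### The job

Load the inspection station in order: set the black objective cell down in the walnut nest with one white dot, then the grey focusing wheel in the nest with two dots, flat in their pockets. Then take the aluminium lens barrel out of its spring clip, push it straight down into the green bayonet mount, lugs through the slots, until its flange is on the steel plate, and twist it a quarter turn clockwise (seen from above) against the spring. Finish while still holding it: keep gripping it, pressed home and fully turned, as the springs would throw it back, and leave the other things on the counter where they are.

Things in the scene. Friction and masses are not known exactly. Their poses are not given: they have to be found in the camera images.
- cell: Blackened brass objective cell, a solid black disc 40 mm in diameter and 24 mm tall with a dark glass top in a thin brass rim, about 110 g, loose, lying flat on the counter. Origin at the centre of its underside, z up.
- wheel: Grey steel focusing wheel with a ribbed edge, a disc 40 mm in diameter and 22 mm tall with a brass dot on top, about 100 g, loose, lying flat on the counter. Origin at the centre of its underside, z up.
- nest_one: Fixed walnut nest marked with ONE white dot: block 75 x 75 mm, 18 mm high, with one round pocket in the middle, 43 mm wide and 7 mm deep. Origin at the centre of its underside; the dot is on the top at its -x edge. The two nests stand side by side to the robot's left and change places from run to run.
- nest_one_floor (a point): Centre of the pocket floor of the one-dot nest, 11 mm above the counter (7 mm below the nest's top). The cell's origin belongs here.
- nest_two: Fixed walnut nest marked with TWO white dots, otherwise the same as the one-dot nest (same pocket size).
- nest_two_floor (a point): Centre of the pocket floor of the two-dot nest, 11 mm above the counter. The wheel's origin belongs here.
- barrel: Upright aluminium lens barrel, 95 mm long, 140 g, loose. Origin: centre of its lower end, z up. Spigot 28 mm in diameter (z 0 to 26, tapered foot) with two brass lugs along +x and -x, 8 mm wide, z 6 to 12, reaching 20 mm from the axis; flange 44 mm in diameter (z 26 to 30), its underside lands on the mount's plate; body 36 mm in diameter above. A half turn about z gives the same barrel.
- barrel_grip (a point): Point to grip, on the barrel's axis 77 mm above its origin, axes as the barrel's: between two black flat lands (barrel z 59 to 95) that face the barrel's +y and -y, 20 mm wide, 40 mm apart face to face. Grip across these from above. A red line down the side and a red dot on top mark the lug sides (+x and -x).
- stand: Fixed wooden stand, 80 x 80 mm and 20 mm high, on which the barrel stands (its top 115 mm above the counter). Two light steel spring jaws (along the stand's y, up to 55 mm above the counter) hold the rim of the barrel's flange with about 1 N each; the barrel is simply drawn straight up out of them, 45 mm to be clear.
- mount: Fixed green bayonet mount, 80 x 80 mm with a 6 mm steel plate on top (upper face 40 mm above the counter). In it is a round hole 31 mm in diameter with two slots 12 mm wide along the mount's +x and -x, reaching 22.5 mm from the centre; a red line marks each slot. Origin at the centre of the underside, z up. The barrel goes in with its lugs along the mount's x axis (either way round).
- mount_plate (a point): Centre of the hole at the plate's upper face (40 mm above the counter), axes as the mount's. With the barrel's flange down on the plate the barrel's origin is 26 mm below this point.
- plunger (a joint): Sprung plunger inside the mount that the barrel's lower end pushes down, m: 0 at rest (its top 12 mm below the plate's upper face), 0.014 when the barrel's flange is on the plate. The spring pushes up with 2.4 N at rest and 8 N at 0.014. The lugs are free to turn under the plate once it is beyond 0.006.
- driver (a joint): Sprung driver on the plunger that the lugs turn, rad: 0 at rest, grows clockwise seen from above. The lugs have about 0.14 rad of play before they take it along, so it reads about 1.43 when the barrel has been turned a quarter turn (stop at 1.55). Its spring turns back with 0.03 N m at rest and about 0.17 N m at a quarter turn.
- prism: Squat amber glass prism block, 34 x 30 x 22 mm, bystander: leave alone.
- pin_block: Walnut hinge pin block 75 x 34 x 24 mm with four steel pins standing 12 mm out of it, bystander: leave alone.
- screwdriver: Small screwdriver 160 mm long lying on the counter, bystander: leave alone.
- grease_jar: Small closed jar, 48 mm in diameter, 45 mm tall, bystander: leave alone.
- eyecup: Black rubber eyecup ring, 42 mm in diameter, 18 mm high, bystander: leave alone.
Mind the look-alikes: they are no part of the job. Leave any blue or purple look-alike of the barrel alone.

How it is judged:
On the way, in this order (a step that is already met when the one before it is completed fails the run):
1. the objective cell lies flat in the one-dot nest, let go (horizontal distance between cell and nest_one_floor below 0.005 m and z of cell in the frame of nest_one_floor between -0.003 and 0.003 m and angle between cell's own z axis and vertical below 0.1 rad and contact force between the fingers and cell below 0.1 N), for 0.2 s.
2. the focusing wheel lies flat in the two-dot nest, let go, with the cell still in its nest (all of step 1 and horizontal distance between wheel and nest_two_floor below 0.005 m and z of wheel in the frame of nest_two_floor between -0.003 and 0.003 m and angle between wheel's own z axis and vertical below 0.1 rad and contact force between the fingers and wheel below 0.1 N), for 0.2 s.
3. the barrel is pushed down home in the mount, lugs still in line with the slots (horizontal distance between barrel and mount_plate below 0.005 m and angle between barrel's own z axis and vertical below 0.12 rad and z of barrel in the frame of mount_plate below -0.0225 m and angle between the x axis of barrel and the x axis of mount, either way round below 0.4 rad), for 0.1 s.
At the end, for the whole second after the job is handed in: Fingers still grip the resting barrel (over 3 N), flange within 3.5 mm of the plate, 5 mm of centre, lugs within 0.25 rad of a quarter turn clockwise (driver over 1.15, plunger over 0.0095); cell in the one-dot, wheel in the two-dot pocket, within 5 mm of centre, 3 mm of floor, flat, let go (all of step 2 and horizontal distance between barrel and mount_plate below 0.005 m and angle between barrel's own z axis and vertical below 0.12 rad and z of barrel in the frame of mount_plate below -0.0225 m and angle between the x axis of barrel and the y axis of mount, either way round below 0.25 rad and value of joint driver above 1.15 rad and value of joint plunger above 0.0095 m and contact force between the fingers and barrel above 3 N and linear speed of barrel below 0.02 m/s); the arm keeps its last pose, push and grip.
It fails at once if the prism is shifted more than 30 mm (distance of prism from where it was at the start of the episode above 0.03 m).
It fails at once if the pin block is shifted more than 30 mm (distance of pin_block from where it was at the start of the episode above 0.03 m).
It fails at once if the screwdriver is shifted more than 30 mm (distance of screwdriver from where it was at the start of the episode above 0.03 m).
It fails at once if the grease jar is shifted more than 30 mm (distance of grease_jar from where it was at the start of the episode above 0.03 m).
It fails at once if the eyecup is shifted more than 30 mm (distance of eyecup from where it was at the start of the episode above 0.03 m).
It also fails if it takes over 72 s, if anything falls off the work surface, if the arm or the gripper's body presses on something with over 40 N, if the wrist force passes 120 N, or if a joint passes its speed limit or range.

## Working session

There is one attempt and no reset: what is moved stays moved. The work goes in short steps, Python scripts to look and compute and a shell command to move; the robot and the scene stay as the last step left them, time stands still between calls to the robot, and variables do not carry over. Pictures are saved under pics/ and viewed, at most 10 in all, crops included, and the job is handed in when it is done.

```bash
mkdir -p pics; cat > h.py <<'E'
import numpy as np, cv2, json
from plant import r
from scipy.spatial.transform import Rotation as R
def pt(f,loc,z=None):
    K=np.array(f["camera_matrix"]);Rm=np.array(f["rotation"]);e=np.array(f["eye"])
    d=Rm@np.array([(loc[1]-K[0,2])/K[0,0],(loc[0]-K[1,2])/K[1,1],1])
    if z is None:
        dep=f["depth"][int(round(loc[0])),int(round(loc[1]))]; return e+d*dep
    return e+d*(z-e[2])/d[2]
def cloud(f):
    K=np.array(f["camera_matrix"]);Rm=np.array(f["rotation"]);e=np.array(f["eye"])
    v,u=np.mgrid[:384,:512];D=f["depth"]
    P=np.stack([(u-K[0,2])/K[0,0]*D,(v-K[1,2])/K[1,1]*D,D],-1)
    return P@Rm.T+e
E
python3 - <<'E'
from h import *
np.set_printoptions(precision=4,suppress=True)
for n in("top","side"):
    f=r.grab_frame(n); cv2.imwrite(f"pics/{n}1.png",f["color"]); print(n,f["eye"],f["rotation"])
    if n=="top":
      for t in ["cell","wheel","nest_one","nest_two","barrel","stand","mount","prism","pin_block","screwdriver","grease_jar","eyecup"]:
        for q in r.look_for(t,f)[:3]:
            print(t,round(q["p"],2),np.round(q["location"]),pt(f,q["location"]))
      for t in ["nest_one_floor","nest_two_floor","barrel_grip","mount_plate"]:
        for q in r.place_of(t,f)[:3]:
            print(t,round(q["p"],2),np.round(q["location"]),pt(f,q["location"]))
s=r.get_state();print(s)
E
```

```text
top [0.3833 0.0115 1.2687] [ 0.7067 -0.7043  0.0426 -0.0519]Traceback (most recent call last):
  File "<stdin>", line 8, in <module>
  File "h.py", line 6, in pt
    d=Rm@np.array([(loc[1]-K[0,2])/K[0,0],(loc[0]-K[1,2])/K[1,1],1])
      ~~^~~~~~~~~~~~~~~~~~~~~~~~~~~~~~~~~~~~~~~~~~~~~~~~~~~~~~~~~~~~
ValueError: matmul: Input operand 1 has a mismatch in its core dimension 0, with gufunc signature (n?,k),(k,m?)->(n?,m?) (size 3 is different from 4)
```

Rotation is a quaternion.

```bash
sed -i 's/Rm=np.array(f\["rotation"\])/Rm=R.from_quat(f["rotation"]).as_matrix()/' h.py
python3 - <<'E'
from h import *
np.set_printoptions(precision=4,suppress=True)
for n in("top","side"):
    f=r.grab_frame(n); cv2.imwrite(f"pics/{n}1.png",f["color"]); print(n,f["eye"],f["rotation"])
    if n=="top":
      for t in ["cell","wheel","nest_one","nest_two","barrel","stand","mount","prism","pin_block","screwdriver","grease_jar","eyecup"]:
        for q in r.look_for(t,f)[:3]:
            print(t,round(q["p"],2),np.round(q["location"]),pt(f,q["location"]))
      for t in ["nest_one_floor","nest_two_floor","barrel_grip","mount_plate"]:
        for q in r.place_of(t,f)[:3]:
            print(t,round(q["p"],2),np.round(q["location"]),pt(f,q["location"]))
s=r.get_state();print(s)
E
```

```text
top [0.3833 0.0115 1.2687] [ 0.7067 -0.7043  0.0426 -0.0519]
cell 0.45 [150. 206.] [0.6547 0.158  0.0284]
wheel 0.56 [230. 392.] [ 0.4439 -0.3277  0.0223]
nest_one 0.92 [211. 154.] [0.4914 0.2937 0.0119]
nest_two 0.66 [216. 200.] [0.4797 0.1716 0.0139]
barrel 0.59 [236. 340.] [ 0.4265 -0.1807  0.0904]
barrel 0.5 [199. 347.] [ 0.5148 -0.1957  0.1169]
barrel 0.5 [163. 311.] [ 0.6058 -0.112   0.096 ]
stand 0.59 [205. 338.] [ 0.5098 -0.1889  0.0195]
stand 0.42 [256. 258.] [0.3768 0.0207 0.0225]
mount 0.66 [190. 255.] [0.5475 0.0273 0.0256]
mount 0.24 [217. 201.] [0.4779 0.1708 0.0136]
mount 0.17 [257. 312.] [ 0.374  -0.1212  0.012 ]
prism 0.64 [142. 124.] [0.671  0.3727 0.0441]
prism 0.46 [129. 286.] [ 0.7112 -0.053   0.0242]
pin_block 0.75 [135. 333.] [ 0.6972 -0.1801  0.0218]
pin_block 0.57 [213. 149.] [0.4877 0.3085 0.0104]
screwdriver 0.93 [255. 258.] [0.3776 0.0199 0.0262]
grease_jar 0.61 [146. 120.] [0.6618 0.3832 0.0419]
grease_jar 0.6 [214. 200.] [0.4849 0.1737 0.0147]
eyecup 0.59 [258. 306.] [ 0.3725 -0.1057  0.0004]
eyecup 0.27 [217. 197.] [0.4771 0.1802 0.0097]
nest_one_floor 
[... 282 characters left out ...]
 314.] [ 0.6059 -0.1175  0.1008]
mount_plate 0.85 [188. 256.] [0.5533 0.026  0.0295]
mount_plate 0.65 [132. 286.] [ 0.7037 -0.054   0.0202]
side [0.1198 0.7219 0.9094] [-0.256   0.8903 -0.3631  0.1001]
{'t': 1.0, 'qpos': array([-1.3448,  0.2586,  1.535 , -0.    ,  1.348 , -0.2028]), 'qd': array([-0.0022,  0.0003,  0.0008,  0.0007,  0.0009, -0.0006]), 'joint_torque': array([  0.0017, -44.5922, -29.0899,  -0.0002,   0.0007,   0.    ]), 'ee_pos': array([ 0.2287, -0.5002,  0.4047]), 'orientation': array([ 0.9771,  0.2128, -0.    , -0.    ]), 'wrist_force': array([-0.5372,  0.0494, -0.3533]), 'moment': array([ 0.0299, -0.0133,  0.0106]), 'gripper_force': 0.0, 'gripper_width': 0.08524635654527657}
```

View pics/top1.png

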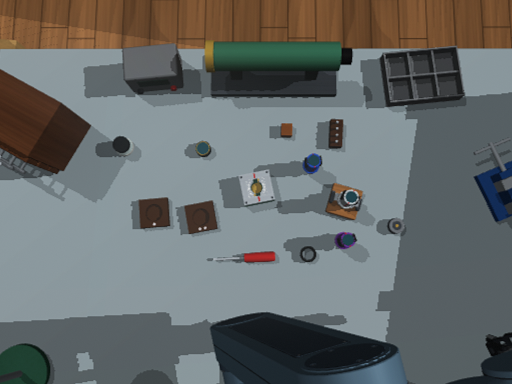

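View pics/side1.png

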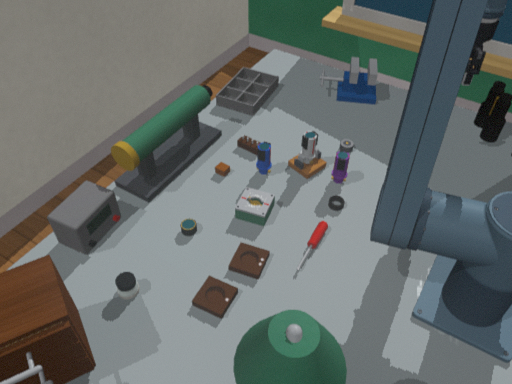

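Top view: aluminium barrel at (198,348), with look-alikes blue at (163,313) and purple at (240,345). Cell (black, teal glass) is at (149,204), and the eyecup ring at (254,308) could be taken for it. Wheel is at (226,396). Nests: one dot at (211,154), two dots at (216,200). Mount is at (188,257). Checking the choice with one close crop and measuring from the depth.

```bash
cat >> h.py <<'E'
def togo(xy,z,yaw=None):
    """rows to get TCP to xy, TCP z (m), yaw of tool x axis (rad, mod pi)"""
    s=r.get_state();Q=R.from_quat(s["orientation"]).as_matrix();p=np.array(s["ee_pos"])
    d=Q.T@(np.array([xy[0],xy[1],z])-p)*100
    y=np.arctan2(Q[1,0],Q[0,0]);print("tool shift cm",d.round(2),"tool yaw deg",np.degrees(y).round(1),"p",p.round(4))
    if yaw is not None:
        e=(yaw-y+np.pi/2)%np.pi-np.pi/2;print("turn about tool z deg",np.degrees(-e).round(1))
def topc(f,m,z0,z1):
    """centre of minimal circle / rect of points in mask with z in band"""
    P=cloud(f);k=m&(P[...,2]>z0)&(P[...,2]<z1)&(f["depth"]>0)
    return P[k]
E
python3 - <<'E'
from h import *
np.set_printoptions(precision=4,suppress=True)
f=r.grab_frame("top")
c=f["color"];b=lambda r0,c0:cv2.resize(c[r0-25:r0+25,c0-25:c0+25],(250,250),interpolation=cv2.INTER_CUBIC)
cv2.imwrite("pics/crop.png",np.vstack([np.hstack([b(149,204),b(212,154),b(216,200)]),np.hstack([b(188,257),b(198,346),b(226,394)])]))
P=cloud(f);D=f["depth"]>0
def reg(r0,c0,h,z0,z1):
    s=(slice(r0-h,r0+h),slice(c0-h,c0+h));q=P[s];return q[D[s]&(q[...,2]>z0)&(q[...,2]<z1)]
for n,a in dict(counter=(300,150,8,-.05,.05),cell=(149,204,14,.015,.035),wheel=(226,396,14,.012,.035),n1=(211,154,22,.013,.025),n2=(216,200,22,.013,.025),mount=(188,257,22,.033,.047),stand=(202,344,26,.012,.028),barrel=(197,350,14,.1,.13)).items():
    q=reg(*a);rc=cv2.minAreaRect(q[:,:2].astype(np.float32)*1000);cc=cv2.minEnclosingCircle(q[:,:2].astype(np.float32)*1000);print(n,len(q),np.median(q,0),rc,cc)
E
```

```text
counter 254 [0.2618 0.3014 0.0003] ((262.5814208984375, 301.7454833984375), (38.7074089050293, 41.48324966430664), 0.22577570378780365) ((262.59320068359375, 301.59869384765625), 27.41774559020996)
cell 178 [0.6596 0.1692 0.0243] ((659.9290161132812, 169.5833282470703), (38.94689178466797, 37.83644104003906), 47.592777252197266) ((660.2598266601562, 169.41360473632812), 19.84870719909668)
wheel 196 [ 0.4572 -0.3369  0.0218] ((457.1885986328125, -336.6415100097656), (39.40861129760742, 36.88434600830078), 88.84496307373047) ((457.8290710449219, -337.25677490234375), 20.31557273864746)
n1 658 [0.4888 0.2966 0.0179] ((489.07293701171875, 296.10125732421875), (75.46395874023438, 76.257568359375), 5.299386501312256) ((487.9072265625, 295.61663818359375), 52.53142547607422)
n2 648 [0.4766 0.1716 0.0178] ((478.2784729003906, 172.64474487304688), (75.63385009765625, 75.63479614257812), 10.936857223510742) ((478.0867614746094, 172.48117065429688), 52.153812408447266)
mount 812 [0.5532 0.0254 0.04  ] ((553.9285278320312, 25.84437370300293), (80.21636962890625, 79.80741119384766), 11.761561393737793) ((554.0475463867188, 26.414955139160156), 55.101585388183594)
stand 501 [ 0.5036 -0.1942  0.0198] ((521.0233764648438, -203.99801635742188), (80.85612487792969, 80.98878479003906), 73.93563079833984) ((519.8170776367188, -203.527587890625), 54.23194122314453)
barrel 214 [ 0.5193 -0.203   0.1151] ((520.478271484375, -204.1073455810547), (40.329559326171875, 35.813106536865234), 65.21650695800781) ((519.92724609375, -203.56008911132812), 21.66901969909668)
```

View pics/crop.png

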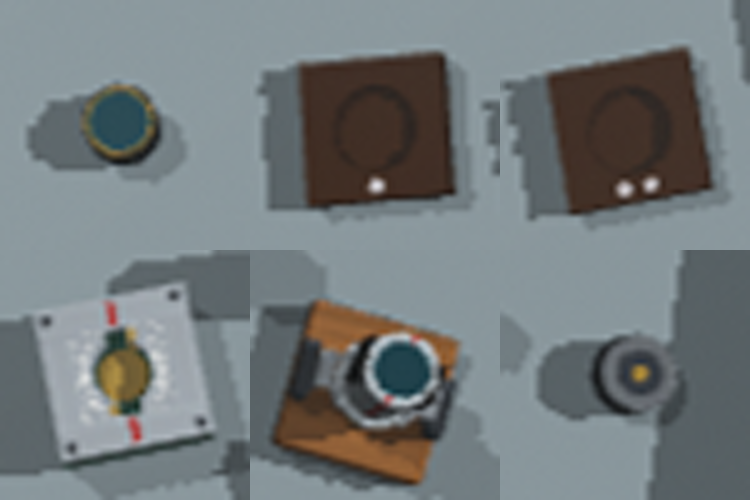

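The crop shows all six as expected: cell, one-dot nest, two-dot nest, mount with red slot lines, aluminium barrel with red marks, and wheel. The measured heights and sizes match the given ones. Moving to the cell.

```bash
python3 -m creep '[[5,-3.2,0.5,0,0,0],[5,-3.2,0.5,0,0,0],[5,-3.2,0.5,0,0,0],[5,-3.2,0.5,0,0,0],[5,-3.2,0.5,0,0,0],[5,-3.2,0.5,0,0,0],[5,-3.2,0.5,0,0,0],[5,-3.2,0.5,0,0,0],[5,-3.2,0.5,0,0,0],[5,-3.2,0.5,0,0,0],[5,-3.2,0.5,0,0,0],[5,-3.2,0.5,0,0,0]]' 1 30
python3 - <<'E'
from h import *
togo((.660,.1695),.28)
E
```

```text
t: 2.55
ee_pos: [0.6156, 0.1004, 0.3446]
orientation: [0.977, 0.213, 0.0, 0.0]
wrist_force: [0.6, -1.0, -0.2]
gripper_width: 0.0854
gripper_force: 0.0
tool shift cm [ 6.91 -4.44  6.46] tool yaw deg 24.6 p [0.6156 0.1004 0.3446]
```

```bash
python3 -m creep '[[3.4,-2.2,3,0,0,0],[3.4,-2.2,3.4,0,0,0],[0,0,0,0,0,0]]' 
python3 - <<'E'
from h import *
togo((.660,.1695),.18)
f=r.grab_frame("wrist");cv2.imwrite("pics/w1.png",f["color"]);print(f["eye"],R.from_quat(f["rotation"]).as_matrix().round(3))
q=r.cut_out("cell",f)
for a in q[:2]:
    P=topc(f,a["pixels"],.018,.03);print(a["p"],len(P),np.median(P,0),cv2.minEnclosingCircle(P[:,:2].astype(np.float32)*1000))
E
```

```text
t: 2.92
ee_pos: [0.6578, 0.1692, 0.2762]
orientation: [0.977, 0.214, -0.003, -0.001]
wrist_force: [-0.5, -1.1, -0.6]
gripper_width: 0.0851
gripper_force: 0.0
tool shift cm [0.27 0.09 9.62] tool yaw deg 24.7 p [0.6578 0.1692 0.2762]
[0.72637766 0.2000216  0.24567006] [[ 0.419 -0.865 -0.275]
 [-0.908 -0.4   -0.123]
 [-0.003  0.301 -0.954]]
0.59 1723 [0.66127413 0.16787858 0.02522256] ((659.8296508789062, 167.5245819091797), 20.158588409423828)
0.28 847 [ 0.70818024 -0.0469602   0.02247426] ((712.4434204101562, -54.4393310546875), 21.162010192871094)
```

View pics/w1.png

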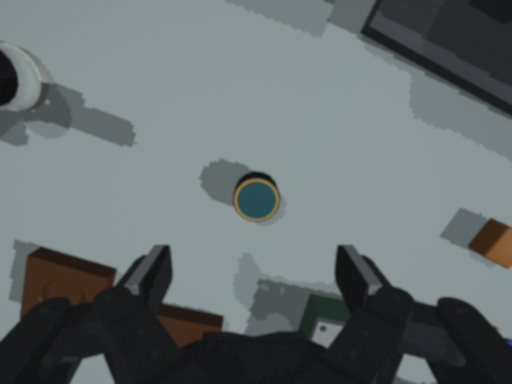

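The wrist view shows the cell at (198,256), black with teal glass, and it is the right object. Both cameras agree on its position within 2 mm. Descending and gripping.

```bash
python3 -m creep '[[0.2,0.1,3,0,0,0],[0,0,3.5,0,0,0],[0,0,2.5,0,0,0],[0,0,0.6,0,0,0],[0,0,0,0,0,0]]'
python3 -m creep '[[0,0,0,0,0,0],[0,0,0,0,0,0],[0,0,0,0,0,0],[0,0,0,0,0,0],[0,0,0,0,0,0]]' -1 30
python3 - <<'E'
from h import *
togo((.489,.296),.28)
E
```

```text
t: 3.65
ee_pos: [0.661, 0.1659, 0.1863]
orientation: [0.977, 0.212, 0.001, 0.0]
wrist_force: [0.1, -0.1, -0.5]
gripper_width: 0.0849
gripper_force: 0.0
t: 4.28
ee_pos: [0.6607, 0.1669, 0.1859]
orientation: [0.977, 0.213, 0.001, 0.0]
wrist_force: [-0.9, -0.8, 5.9]
gripper_width: 0.0377
gripper_force: 29.8
tool shift cm [-10.24 -18.88  -9.43] tool yaw deg 24.6 p [0.6607 0.1669 0.1859]
```

```bash
python3 -m creep '[[0,0,-3,0,0,0],[0,0,-5,0,0,0],[0,0,-3,0,0,0],[-3,-5,0,0,0,0],[-3,-5,0,0,0,0],[-3,-5,0,0,0,0],[-1.2,-3.7,0,0,0,0],[0,0,0,0,0,0],[0,0,0,0,0,0]]'
python3 - <<'E'
from h import *
togo((.489,.296),.197)
f=r.grab_frame("wrist");cv2.imwrite("pics/w2.png",f["color"])
for n in ("cell","nest_one"):
  for a in r.cut_out(n,f)[:1]:
    P=topc(f,a["pixels"],-.03,.3);print(n,a["p"],a["location"],len(P),np.percentile(P,[2,50,98],axis=0).round(4))
    if n=="nest_one":
        P=topc(f,a["pixels"],.013,.024);print(cv2.minAreaRect(P[:,:2].astype(np.float32)*1000))
f=r.grab_frame("top")
a=r.cut_out("cell",f)
for a in a[:2]:
    P=topc(f,a["pixels"],-.03,.3);print("top",a["p"],a["location"],np.percentile(P,[5,50,95],axis=0).round(4))
E
```

```text
t: 5.4
ee_pos: [0.4903, 0.2944, 0.2948]
orientation: [0.977, 0.213, 0.0, 0.0]
wrist_force: [0.9, -0.3, -0.8]
gripper_width: 0.0377
gripper_force: 30.6
tool shift cm [-0.05 -0.21  9.78] tool yaw deg 24.6 p [0.4903 0.2944 0.2948]
cell 0.65 [248.8, 252.5] 4590 [[0.4741 0.2768 0.1146]
 [0.4947 0.2952 0.1339]
 [0.5097 0.3119 0.1352]]
nest_one 0.57 [185.8, 248.0] 5149 [[0.4539 0.2595 0.0103]
 [0.498  0.3008 0.0184]
 [0.5263 0.3306 0.0201]]
((488.21087646484375, 293.90216064453125), (74.83480072021484, 74.87403106689453), 5.35759973526001)
top 0.63 [208.8, 148.2] [[0.4738 0.275  0.1159]
 [0.4818 0.2832 0.133 ]
 [0.4899 0.2931 0.137 ]]
top 0.19 [215.3, 159.1] [[0.455  0.2589 0.0061]
 [0.4789 0.2803 0.0166]
 [0.519  0.3163 0.0221]]
```

View pics/w2.png

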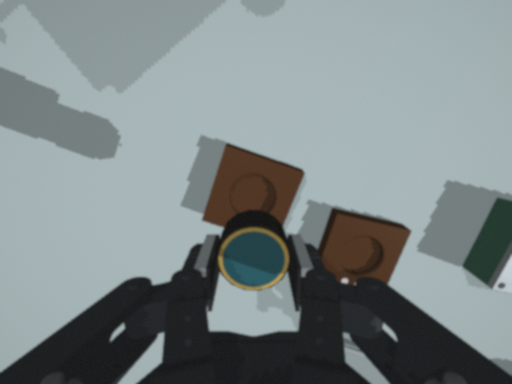

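The wrist view shows the cell held level between the pads at (258,254), with the one-dot nest behind it at (190,252). Now fitting where the cell sits in the hand.

```bash
cat >> h.py <<'E'
def top_fit(f,thing,band=.006,h=None,i=0):
    a=r.cut_out(thing,f)[i];P=topc(f,a["pixels"],-.03,.3);zt=np.percentile(P[:,2],90) if h is None else h
    P=P[abs(P[:,2]-zt)<band];c,_,vt=*[P.mean(0)],None,np.linalg.svd(P-P.mean(0),full_matrices=False)[2]
    n=vt[2]*np.sign(vt[2][2]);C=cv2.minEnclosingCircle(P[:,:2].astype(np.float32)*1000)
    el=cv2.fitEllipse(cv2.convexHull(P[:,:2].astype(np.float32)*1000))
    print(thing,round(a["p"],2),"z",np.median(P[:,2]).round(4),"tilt",np.degrees(n[:2]).round(1),"circ",np.round(C[0],1),round(C[1],1),"ell",np.round(el[0],1),np.round(el[1],1))
    return a
E
python3 - <<'E'
from h import *
f=r.grab_frame("wrist");top_fit(f,"cell",.003)
s=r.get_state();p=s["ee_pos"];print(p, s["gripper_width"]);togo((.489,.296),.2)
E
```

```text
cell 0.7 z 0.1338 tilt [0.5 0.2] circ [490.5 292.9] 20.3 ell [490.6 292.6] [38.5 40.4]
[0.49055523 0.29375384 0.29453048] 0.037677146195150696
tool shift cm [-0.05 -0.27  9.45] tool yaw deg 24.5 p [0.4906 0.2938 0.2945]
```

```bash
python3 -m creep '[[-0.14,-0.25,3,0,0,0],[0,0,3,0,0,0],[0,0,2.4,0,0,0],[0,0,0,0,0,0],[0,0,0.3,0,0,0],[0,0,0.3,0,0,0],[0,0,0,0,0,0]]'
python3 - <<'E'
from h import *
togo((.4883,.2955),.197); print(r.get_state()["wrist_force"])
E
```

```text
t: 6.62
ee_pos: [0.4879, 0.2961, 0.2053]
orientation: [0.977, 0.213, 0.0, -0.0]
wrist_force: [0.3, 0.3, -0.6]
gripper_width: 0.0378
gripper_force: 30.7
tool shift cm [0.01 0.07 0.83] tool yaw deg 24.6 p [0.4879 0.2961 0.2053]
[ 0.31456166  0.3487397  -0.55487342]
```

```bash
python3 -m creep '[[0,0,0.2,0,0,0],[0,0,0.2,0,0,0],[0,0,0,0,0,0]]'; python3 -m creep '[[0,0,0.2,0,0,0],[0,0,0,0,0,0]]';  python3 -m creep '[[0,0,0.2,0,0,0],[0,0,0,0,0,0]]'
```

```text
t: 7.0
ee_pos: [0.4876, 0.296, 0.2005]
orientation: [0.977, 0.213, -0.0, 0.0]
wrist_force: [-0.3, 0.3, -2.1]
gripper_width: 0.0374
gripper_force: 30.7
t: 7.25
ee_pos: [0.4876, 0.2961, 0.1985]
orientation: [0.977, 0.213, -0.0, 0.0]
wrist_force: [0.1, 0.5, -0.5]
gripper_width: 0.0373
gripper_force: 30.7
t: 7.5
ee_pos: [0.4877, 0.2961, 0.1969]
orientation: [0.977, 0.213, 0.0, -0.0]
wrist_force: [-0.2, -0.7, 1.8]
gripper_width: 0.0376
gripper_force: 30.9
```

```bash
python3 -m creep '[[0,0,0,0,0,0],[0,0,0,0,0,0],[0,0,0,0,0,0],[0,0,-0.3,0,0,0],[0,0,-4,0,0,0],[0,0,-5,0,0,0],[0,0,0,0,0,0]]' 1
python3 - <<'E'
from h import *
f=r.grab_frame("wrist");top_fit(f,"cell",.004,.028)
a=r.cut_out("nest_one",f)[0];P=topc(f,a["pixels"],.013,.022);print(cv2.minAreaRect(P[:,:2].astype(np.float32)*1000))
f=r.grab_frame("top");top_fit(f,"cell",.004,.028)
togo((.4575,-.337),.30)
E
```

```text
t: 8.38
ee_pos: [0.4892, 0.2967, 0.2943]
orientation: [0.977, 0.213, 0.005, -0.001]
wrist_force: [-0.1, 0.6, -0.6]
gripper_width: 0.0853
gripper_force: 0.0
cell 0.61 z 0.0282 tilt [ 0.5 -0.9] circ [494.3 299.4] 18.0 ell [488.9 295.9] [36.  38.3]
((487.78826904296875, 293.7210388183594), (75.6346664428711, 75.13826751708984), 5.328269958496094)
cell 0.59 z 0.0308 tilt [-2.8 -1.4] circ [488.1 295.5] 18.6 ell [485.7 295.3] [31.7 38.3]
tool shift cm [-29.01  56.32  -1.1 ] tool yaw deg 24.6 p [0.4871 0.2958 0.2883]
```

```bash
python3 - <<'E'
from h import *
f=r.grab_frame("wrist");top_fit(f,"cell",.004,.035);top_fit(f,"cell",.004,.040)
f=r.grab_frame("top");top_fit(f,"cell",.004,.035)
togo((.4575,-.337),.30)
E
```

```text
cell 0.95 z 0.0363 tilt [0.9 0.3] circ [487.4 294.9] 20.0 ell [487.6 295. ] [38.7 39.6]
cell 0.95 z 0.0366 tilt [ 0.  -0.1] circ [488.  294.9] 19.4 ell [488.  295.2] [37.6 38.2]
cell 0.51 z 0.0349 tilt [0.1 0.7] circ [488.5 296.9] 19.7 ell [485.4 295.2] [29.9 42.2]
tool shift cm [-29.05  56.32  -1.07] tool yaw deg 24.6 p [0.4876 0.296  0.2889]
```

The cell is seated: top at 35 mm, flat, centred. On to the wheel.

```bash
python3 -m creep '[[-2.4,4.7,-2,0,0,0],[-2.4,4.7,-2,0,0,0],[-2.4,4.7,-1,0,0,0],[-2.4,4.7,0,0,0,0],[-2.4,4.7,0,0,0,0],[-2.4,4.7,0,0,0,0],[-2.4,4.7,0,0,0,0],[-2.4,4.7,0,0,0,0],[-2.4,4.7,0,0,0,0],[-2.4,4.7,0,0,0,0],[-2.5,4.7,2,0,0,0],[-2.5,4.7,2,0,0,0]]'
python3 -m creep '[[0,0,2,0,0,0],[0,0,0,0,0,0]]' 
python3 - <<'E'
from h import *
f=r.grab_frame("wrist");a=top_fit(f,"wheel",.004,.023)
togo((.4575,-.337),.183)
E
```

```text
t: 10.38
ee_pos: [0.4582, -0.3393, 0.2993]
orientation: [0.977, 0.213, 0.0, 0.0]
wrist_force: [0.3, -0.9, 0.6]
gripper_width: 0.0856
gripper_force: 0.0
t: 10.62
ee_pos: [0.4576, -0.3375, 0.2776]
orientation: [0.977, 0.212, -0.001, -0.002]
wrist_force: [1.6, 0.6, 0.2]
gripper_width: 0.0854
gripper_force: 0.0
wheel 0.84 z 0.023 tilt [0.6 0.2] circ [ 456.5 -340.4] 20.3 ell [ 456.6 -340.4] [39.8 40.1]
tool shift cm [-0.09 -0.05  9.69] tool yaw deg 24.6 p [ 0.4585 -0.3371  0.2799]
```

```bash
python3 -m creep '[[-0.1,0.05,3,0,0,0],[0,0,3.5,0,0,0],[0,0,2.6,0,0,0],[0,0,0.4,0,0,0],[0,0,0,0,0,0]]'
python3 -m creep '[[0,0,0,0,0,0],[0,0,0,0,0,0],[0,0,0,0,0,0],[0,0,0,0,0,0],[0,0,0,0,0,0]]' -1 30
python3 -m creep '[[0,0,-4,0,0,0],[0,0,-5,0,0,0],[0,0,-5,0,0,0],[0,0,0,0,0,0]]'
python3 - <<'E'
from h import *
f=r.grab_frame("wrist");top_fit(f,"wheel",.004)
togo((.4775,.172),.32)
E
```

```text
t: 11.35
ee_pos: [0.4584, -0.3383, 0.186]
orientation: [0.977, 0.213, 0.0, 0.001]
wrist_force: [0.1, 0.2, -0.2]
gripper_width: 0.0855
gripper_force: 0.0
t: 11.98
ee_pos: [0.4579, -0.3386, 0.1858]
orientation: [0.977, 0.213, 0.0, 0.001]
wrist_force: [-1.4, 1.3, 5.9]
gripper_width: 0.0375
gripper_force: 29.5
t: 12.48
ee_pos: [0.4586, -0.3393, 0.3295]
orientation: [0.977, 0.213, 0.002, 0.004]
wrist_force: [0.1, -0.4, -1.5]
gripper_width: 0.0373
gripper_force: 30.8
wheel 0.83 z 0.1667 tilt [0.4 0.5] circ [ 458.3 -342. ] 20.3 ell [ 458.5 -342. ] [39.6 40. ]
tool shift cm [ 23.02 -45.57   0.47] tool yaw deg 24.6 p [ 0.4575 -0.3381  0.3249]
```

```bash
python3 -m creep '[[2.3,-4.5,-1,0,0,0],[2.3,-4.5,0,0,0,0],[2.3,-4.5,0,0,0,0],[2.3,-4.5,0,0,0,0],[2.3,-4.6,0,0,0,0],[2.3,-4.6,0,0,0,0],[2.3,-4.6,0,0,0,0],[2.3,-4.6,1,0,0,0],[2.3,-4.6,1,0,0,0],[2.3,-4.6,1,0,0,0],[0,0,1,0,0,0],[0,0,0,0,0,0]]'
python3 -m creep '[[0,0,0,0,0,0],[0,0,0,0,0,0]]'
python3 - <<'E'
from h import *
f=r.grab_frame("wrist");top_fit(f,"wheel",.004)
for i,a in enumerate(r.cut_out("nest_two",f)[:2]):
    P=topc(f,a["pixels"],.013,.023);print(a["p"],a["location"],len(P));len(P)>50 and print(cv2.minAreaRect(P[:,:2].astype(np.float32)*1000))
togo((.478,.172),.21)
E
```

```text
t: 14.08
ee_pos: [0.4763, 0.1718, 0.2924]
orientation: [0.977, 0.213, -0.003, 0.0]
wrist_force: [-0.2, -0.4, -0.7]
gripper_width: 0.0376
gripper_force: 30.8
t: 14.32
ee_pos: [0.4776, 0.1709, 0.295]
orientation: [0.977, 0.212, 0.0, 0.0]
wrist_force: [0.1, 1.0, -1.4]
gripper_width: 0.0374
gripper_force: 30.8
wheel 0.83 z 0.1321 tilt [0.9 0.3] circ [476.3 169.7] 20.3 ell [476.7 169.6] [39.  40.1]
0.62 [185.0, 250.9] 3970
((477.08184814453125, 170.10467529296875), (75.26667022705078, 75.0777587890625), 11.155131340026855)
0.52 [191.6, 440.1] 696
((551.4998168945312, 30.109561920166016), (80.13639068603516, 68.25160217285156), 11.882441520690918)
tool shift cm [ 0.06 -0.04  8.51] tool yaw deg 24.5 p [0.4775 0.1713 0.2951]
```

```bash
python3 -m creep '[[0.11,-0.11,3,0,0,0],[0,0,3,0,0,0],[0,0,2.6,0,0,0],[0,0,0,0,0,0],[0,0,0.3,0,0,0],[0,0,0.2,0,0,0],[0,0,0,0,0,0]]'
python3 -m creep '[[0,0,0.2,0,0,0],[0,0,0.2,0,0,0],[0,0,0,0,0,0]]';  python3 -m creep '[[0,0,0.2,0,0,0],[0,0,0,0,0,0]]'
```

```text
t: 15.35
ee_pos: [0.4781, 0.1735, 0.2044]
orientation: [0.977, 0.213, 0.001, 0.0]
wrist_force: [-0.1, -0.4, -1.2]
gripper_width: 0.0375
gripper_force: 30.8
t: 15.72
ee_pos: [0.4777, 0.1735, 0.1995]
orientation: [0.977, 0.213, -0.0, -0.0]
wrist_force: [-0.1, 0.5, -0.7]
gripper_width: 0.0374
gripper_force: 30.8
t: 15.98
ee_pos: [0.4778, 0.1735, 0.1975]
orientation: [0.977, 0.213, -0.0, -0.0]
wrist_force: [-0.5, 0.4, -1.2]
gripper_width: 0.0373
gripper_force: 30.8
```

```bash
python3 -m creep '[[0,0,0.1,0,0,0],[0,0,0,0,0,0]]'; python3 -m creep '[[0,0,0,0,0,0],[0,0,0,0,0,0],[0,0,0,0,0,0],[0,0,-0.3,0,0,0],[0,0,-4,0,0,0],[0,0,-6,0,0,0],[0,0,-4,0,0,0],[0,0,0,0,0,0]]' 1
python3 - <<'E'
from h import *
f=r.grab_frame("wrist");top_fit(f,"wheel",.004,.034)
f=r.grab_frame("top")
f=r.grab_frame("side");top_fit(f,"wheel",.004,.033);top_fit(f,"cell",.004,.035)
togo((.5205,-.204),.36,np.radians(155))
E
```

```text
t: 16.23
ee_pos: [0.4779, 0.1735, 0.1968]
orientation: [0.977, 0.213, 0.0, 0.0]
wrist_force: [0.5, -0.1, 0.6]
gripper_width: 0.0379
gripper_force: 30.9
t: 17.23
ee_pos: [0.4789, 0.1737, 0.3436]
orientation: [0.977, 0.213, 0.004, 0.0]
wrist_force: [0.4, 0.1, -1.0]
gripper_width: 0.0854
gripper_force: 0.0
wheel 0.6 z 0.034 tilt [0.6 0.1] circ [476.4 171.6] 20.1 ell [476.6 171.6] [39.  39.8]
wheel 0.7 z 0.0319 tilt [-0.5 -1.1] circ [474.6 174.4] 20.4 ell [474.3 174.3] [38.1 40.6]
cell 0.78 z 0.0343 tilt [0.7 2.1] circ [486.  296.9] 20.0 ell [485.8 296.9] [38.2 39.7]
tool shift cm [-11.78  36.11  -2.18] tool yaw deg 24.6 p [0.4774 0.1734 0.3382]
turn about tool z deg 49.6
```

Both parts are seated. Now to the barrel, turning the tool to yaw 155° so the later twist has wrist range.

```bash
python3 -m creep '[[-1.7,5.1,-0.5,0,0,0],[-1.7,5.1,-0.5,0,0,0],[-1.7,5.2,-0.5,0,0,0],[-1.7,5.2,-0.5,0,0,0],[-1.7,5.2,0,0,0,0],[-1.7,5.2,0,0,0,0],[-1.6,5.2,0,0,0,0]]'
python3 -m creep '[[0,0,0,0,0,-10.5],[0,0,0,0,0,-10.5],[0,0,0,0,0,-10.5],[0,0,0,0,0,-10.5],[0,0,0,0,0,-10.5],[0,0,0,0,0,-10.5],[0,0,0,0,0,-10.5],[0,0,0,0,0,-10.5],[0,0,0,0,0,-10.5],[0,0,0,0,0,-10.5],[0,0,0,0,0,-10.5],[0,0,0,0,0,-10.5]]'
python3 -m creep '[[0,0,0,0,0,-4.4],[0,0,0,0,0,0],[0,0,0,0,0,0]]'
python3 - <<'E'
from h import *
f=r.grab_frame("wrist");cv2.imwrite("pics/w3.png",f["color"])
print(r.get_state()["qpos"])
P=cloud(f);p=r.get_state()["ee_pos"]
for i,a in enumerate(r.cut_out("barrel",f)[:3]):
    q=topc(f,a["pixels"],.108,.124);print(a["p"],a["location"],len(q));len(q)>50 and print(np.median(q,0),cv2.minAreaRect(q[:,:2].astype(np.float32)*1000))
togo((.5205,-.204),.36,np.radians(155))
E
```

```text
t: 18.4
ee_pos: [0.5209, -0.2066, 0.3585]
orientation: [0.977, 0.213, -0.001, -0.001]
wrist_force: [0.5, 0.2, -0.8]
gripper_width: 0.0855
gripper_force: 0.0
t: 19.9
ee_pos: [0.5209, -0.2048, 0.3583]
orientation: [0.251, 0.968, 0.0, -0.001]
wrist_force: [0.7, 0.0, 0.1]
gripper_width: 0.0852
gripper_force: 0.0
t: 20.27
ee_pos: [0.521, -0.2048, 0.359]
orientation: [0.217, 0.976, 0.0, -0.001]
wrist_force: [-0.6, 0.4, 1.2]
gripper_width: 0.0852
gripper_force: 0.0
[-5.73779962e-01  3.10541374e-01  1.57881782e+00 -5.40976084e-06
  1.25323967e+00 -1.70639965e+00]
0.74 [230.1, 367.1] 0
0.7 [85.3, 204.7] 0
0.63 [193.3, 251.7] 1750
[ 0.5189675  -0.20543682  0.11606351] ((519.834716796875, -206.03842163085938), (39.703609466552734, 36.615966796875), 65.97537231445312)
tool shift cm [ 0.08  0.05 -0.06] tool yaw deg 154.9 p [ 0.521  -0.2048  0.3594]
turn about tool z deg -0.1
```

View pics/w3.png

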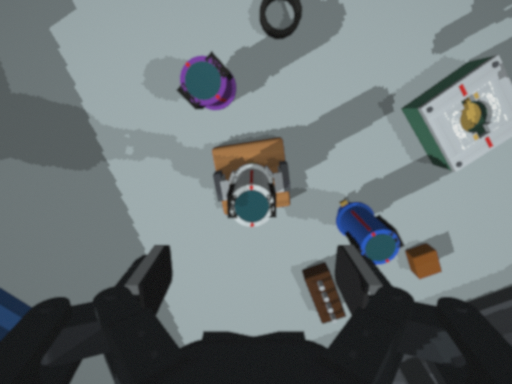

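The wrist view shows the aluminium barrel at (205,252), lands facing the fingers and red marks along the tool's x. Purple (85,207) and blue (240,370) are clear of the fingers. Descending.

```bash
python3 -m creep '[[0.03,0.03,3,0,0,0],[0,0,3,0,0,0],[0,0,3,0,0,0],[0,0,1.4,0,0,0],[0,0,0.3,0,0,0],[0,0,0,0,0,0]]'
python3 -m creep '[[0,0,0,0,0,0],[0,0,0,0,0,0],[0,0,0,0,0,0],[0,0,0,0,0,0],[0,0,0,0,0,0]]' -1 70
python3 -m creep '[[0,0,-0.5,0,0,0],[0,0,-1,0,0,0],[0,0,-1.5,0,0,0],[0,0,-2,0,0,0],[0,0,-2,0,0,0],[0,0,0,0,0,0],[0,0,0,0,0,0]]'
python3 - <<'E'
from h import *
f=r.grab_frame("wrist");cv2.imwrite("pics/w4.png",f["color"])
for i,a in enumerate(r.cut_out("barrel",f)[:3]):
    q=topc(f,a["pixels"],.16,.24);print(a["p"],a["location"],len(q));len(q)>50 and print(np.median(q,0),cv2.minAreaRect(q[:,:2].astype(np.float32)*1000))
togo((.5535,.026),.33,np.radians(11.6))
E
```

```text
t: 21.12
ee_pos: [0.5213, -0.2047, 0.2535]
orientation: [0.217, 0.976, -0.0, 0.001]
wrist_force: [0.1, 1.0, 0.7]
gripper_width: 0.085
gripper_force: 0.0
t: 21.75
ee_pos: [0.5211, -0.2047, 0.2536]
orientation: [0.217, 0.976, -0.0, 0.001]
wrist_force: [-1.6, -0.7, 5.4]
gripper_width: 0.0389
gripper_force: 70.3
t: 22.62
ee_pos: [0.5207, -0.2042, 0.3225]
orientation: [0.217, 0.976, 0.0, -0.0]
wrist_force: [0.2, 0.6, -2.9]
gripper_width: 0.0392
gripper_force: 70.7
0.93 [258.6, 252.7] 6609
[ 0.51561268 -0.20206741  0.18473768] ((519.696044921875, -204.04739379882812), (39.40994644165039, 37.15755081176758), 64.11177825927734)
0.75 [80.0, 197.5] 0
0.75 [249.7, 383.1] 0
tool shift cm [ 6.76 22.25 -0.8 ] tool yaw deg 155.0 p [ 0.5206 -0.2042  0.3218]
turn about tool z deg -36.6
```

View pics/w4.png

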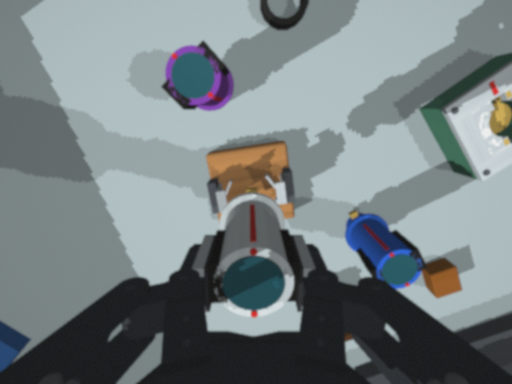

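The wrist view shows the barrel out of the clip at (285,252), upright, red marks along tool x. Raise, carry to the mount, turn.

```bash
python3 -m creep '[[0,0,-4,0,0,0],[0,0,-2,0,0,0],[1.4,4.4,0,0,0,0],[1.4,4.4,0,0,0,0],[1.3,4.4,0,0,0,0],[1.3,4.5,0,0,0,0],[1.3,4.5,0,0,0,0],[0,0,0,0,0,-9],[0,0,0,0,0,-9],[0,0,0,0,0,-9],[0,0,0,0,0,-9.6],[0,0,0,0,0,0]]'
python3 -m creep '[[0,0,0,0,0,0],[0,0,0,0,0,0]]'
python3 - <<'E'
from h import *
f=r.grab_frame("wrist");cv2.imwrite("pics/w5.png",f["color"])
for n,b in (("barrel",(.2,.27)),("mount",(.034,.046))):
  for i,a in enumerate(r.cut_out(n,f)[:2]):
    q=topc(f,a["pixels"],*b);print(n,a["p"],a["location"],len(q));len(q)>50 and print(np.median(q,0),cv2.minAreaRect(q[:,:2].astype(np.float32)*1000))
P=cloud(f);q=P[(abs(P[...,2]-.04)<.005)&(abs(P[...,0]-.553)<.07)&(abs(P[...,1]-.026)<.07)&(f["depth"]>0)];print(len(q),cv2.minAreaRect(q[:,:2].astype(np.float32)*1000))
print(r.get_state()["qpos"])
togo((.5535,.026),.30,np.radians(11.6))
E
```

```text
t: 24.22
ee_pos: [0.554, 0.0251, 0.3818]
orientation: [-0.1, 0.995, 0.0, -0.001]
wrist_force: [1.0, 0.1, -1.7]
gripper_width: 0.0393
gripper_force: 71.0
t: 24.48
ee_pos: [0.5541, 0.0251, 0.3825]
orientation: [-0.1, 0.995, 0.0, -0.0]
wrist_force: [0.0, 0.8, -1.4]
gripper_width: 0.039
gripper_force: 71.0
barrel 0.81 [205.7, 113.9] 0
barrel 0.65 [257.9, 252.4] 7553
[0.54662505 0.02312439 0.24461788] ((553.0828247070312, 24.124954223632812), (37.253639221191406, 40.1463623046875), 9.466562271118164)
mount 0.67 [168.4, 253.5] 3443
[0.54103587 0.01961546 0.04086633] ((552.8074951171875, 24.309097290039062), (79.37257385253906, 80.12510681152344), 11.642583847045898)
3433 ((552.8074951171875, 24.309097290039062), (79.37257385253906, 80.12510681152344), 11.642583847045898)
[-1.55884089e-01  2.82578261e-01  1.55768918e+00  1.00477256e-05
  1.30140063e+00 -1.92776919e+00]
tool shift cm [0.04 0.1  8.27] tool yaw deg -168.5 p [0.5541 0.0251 0.3827]
turn about tool z deg -0.1
```

View pics/w5.png

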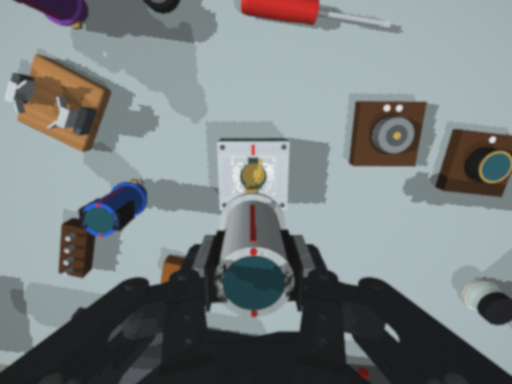

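The wrist view shows the barrel over the mount, hole at (173,253), slots and red lines along tool x like the barrel's marks. Both nests stay loaded, wheel at (135,393) and cell at (165,495). Lowering.

```bash
python3 -m creep '[[0.02,0.04,3,0,0,0],[0,0,3,0,0,0],[0,0,3,0,0,0],[0,0,1.2,0,0,0],[0,0,0,0,0,0]]'
python3 -m creep '[[0,0,0.3,0,0,0],[0,0,0.3,0,0,0],[0,0,0.3,0,0,0],[0,0,0,0,0,0]]'
python3 -m creep '[[0,0,0.2,0,0,0],[0,0,0.2,0,0,0],[0,0,0,0,0,0]]'
```

```text
t: 25.25
ee_pos: [0.5538, 0.0254, 0.2803]
orientation: [-0.101, 0.995, 0.0, -0.001]
wrist_force: [0.5, -0.1, -1.5]
gripper_width: 0.0391
gripper_force: 71.2
t: 25.75
ee_pos: [0.5538, 0.0255, 0.2717]
orientation: [-0.101, 0.995, 0.0, -0.0]
wrist_force: [0.1, 0.1, -1.4]
gripper_width: 0.0391
gripper_force: 71.2
t: 26.12
ee_pos: [0.5538, 0.0255, 0.2675]
orientation: [-0.101, 0.995, 0.0, -0.0]
wrist_force: [0.4, 0.5, -2.2]
gripper_width: 0.0391
gripper_force: 71.2
```

```bash
python3 -m creep '[[0,0,0.2,0,0,0],[0,0,0.2,0,0,0],[0,0,0.2,0,0,0],[0,0,0,0,0,0]]'
python3 -m creep '[[0,0,0.3,0,0,0],[0,0,0.3,0,0,0],[0,0,0.2,0,0,0],[0,0,0,0,0,0]]'
python3 -m creep '[[0,0,0.3,0,0,0],[0,0,0.2,0,0,0],[0,0,0,0,0,0]]'
```

```text
t: 26.62
ee_pos: [0.5539, 0.0255, 0.2617]
orientation: [-0.101, 0.995, 0.0, -0.0]
wrist_force: [-0.6, 0.2, -1.6]
gripper_width: 0.039
gripper_force: 71.3
t: 27.12
ee_pos: [0.5539, 0.0254, 0.2538]
orientation: [-0.101, 0.995, -0.0, 0.0]
wrist_force: [-0.7, -0.6, 3.4]
gripper_width: 0.0389
gripper_force: 71.7
t: 27.5
ee_pos: [0.5539, 0.0254, 0.2488]
orientation: [-0.101, 0.995, -0.0, 0.0]
wrist_force: [-1.4, 0.1, 5.3]
gripper_width: 0.0392
gripper_force: 71.9
```

```bash
python3 -m creep '[[0,0,0.1,0,0,0],[0,0,0,0,0,0]]'
python3 -m creep '[[0,0,0.1,0,0,0],[0,0,0,0,0,0]]'
python3 -m creep '[[0,0,0.1,0,0,0],[0,0,0,0,0,0]]'
```

```text
t: 27.75
ee_pos: [0.5539, 0.0254, 0.2479]
orientation: [-0.101, 0.995, -0.0, 0.0]
wrist_force: [-1.9, -0.1, 5.9]
gripper_width: 0.0393
gripper_force: 71.9
t: 28.0
ee_pos: [0.554, 0.0254, 0.2477]
orientation: [-0.101, 0.995, -0.0, 0.0]
wrist_force: [-3.1, 0.1, 11.5]
gripper_width: 0.0389
gripper_force: 72.6
t: 28.25
ee_pos: [0.554, 0.0254, 0.2477]
orientation: [-0.101, 0.995, -0.0, 0.001]
wrist_force: [-5.2, -0.8, 19.0]
gripper_width: 0.0392
gripper_force: 73.5
```

Flange is on the plate (force rises at TCP 0.2477, as predicted). Easing slightly, then twisting clockwise (positive about tool z).

```bash
python3 -m creep '[[0,0,-0.1,0,0,0],[0,0,0,0,0,0],[0,0,0,0,0,7.5],[0,0,0,0,0,7.5],[0,0,0,0,0,7.5],[0,0,0,0,0,7.5],[0,0,0,0,0,7.5],[0,0,0,0,0,7.5],[0,0,0,0,0,0]]' - 90
python3 - <<'E'
from h import *
s=r.get_state();print(s["wrist_force"],s["moment"]);togo((.5539,.0254),.2477,np.radians(11.6-90))
E
```

```text
t: 29.38
ee_pos: [0.5542, 0.0251, 0.2478]
orientation: [0.288, 0.958, -0.0, 0.001]
wrist_force: [-2.8, -2.3, 10.8]
gripper_width: 0.039
gripper_force: 89.8
[-2.79449529 -2.31044349 10.77034971] [-0.22916952  0.60998409  0.05725121]
tool shift cm [0.04 0.01 0.01] tool yaw deg 146.5 p [0.5542 0.0251 0.2478]
turn about tool z deg 44.9
```

```bash
python3 -m creep '[[0,0,0,0,0,7.5],[0,0,0,0,0,7.5],[0,0,0,0,0,7.5],[0,0,0,0,0,7.5],[0,0,0,0,0,7.5],[0,0,0,0,0,7.5],[0,0,0,0,0,1],[0,0,0,0,0,0],[0,0,0,0,0,0]]'
python3 - <<'E'
from h import *
s=r.get_state();print(s["wrist_force"],s["moment"],s["qpos"]);togo((.5539,.0254),.2477,np.radians(11.6-90))
f=r.grab_frame("wrist");cv2.imwrite("pics/w6.png",f["color"])
for a in r.cut_out("barrel",f)[:3]:
    q=topc(f,a["pixels"],.1,.13);len(q)>50 and print(np.median(q,0),cv2.minAreaRect(q[:,:2].astype(np.float32)*1000))
E
```

```text
t: 30.5
ee_pos: [0.554, 0.0246, 0.2478]
orientation: [0.639, 0.77, -0.001, 0.001]
wrist_force: [-3.9, -3.8, 11.5]
gripper_width: 0.0388
gripper_force: 89.9
[-3.85047502 -3.79877941 11.47451158] [-0.8172021   0.6317437   0.23281126] [-0.15609905  0.41949324  1.72319062 -0.00258221  0.99758839 -0.34009751]
tool shift cm [0.08 0.   0.01] tool yaw deg 100.6 p [0.554  0.0246 0.2478]
turn about tool z deg -1.0
[0.55387368 0.0279224  0.11021587] ((554.630859375, 24.853271484375), (39.56831359863281, 37.31732940673828), 10.473377227783203)
```

View pics/w6.png

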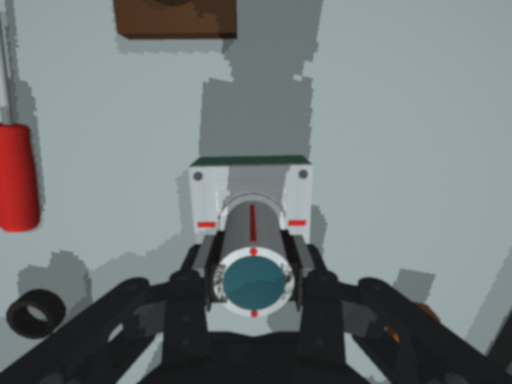

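The wrist view shows the barrel's red line (225,253) at right angles to the slot lines (223,207 and 297). The flange is down, the grip is 90 N and the press about 12 N. Handing in.

```bash
python3 -c "
from plant import r
print(r.job_done()); print(r.get_state()['t'])"
```

```text
the job is handed in; nothing more can be done
None
the job is handed in; nothing more can be done
```

I handed the job in at about 30.6 s: the cell is in the one-dot nest, the wheel is in the two-dot nest, and the barrel is gripped, pressed home and turned a quarter clockwise; the hand-in call did not report the verdict.

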